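# Tilt up the barista's order screen

## Task

Of the two tilting screens on the cafe counter, raise the large order screen until it leans at 60 degrees to the counter (lying flat would be 0, upright 90), let go of it and make sure it stays there by itself. Leave the small customer screen as it is.

Things in the scene. Friction and masses are not known exactly. Their poses are not given: they have to be found in the camera images.
- order_screen (a joint): Tilt of the large order screen above the counter, rad: 0 = lying back flat, pointing away from the robot; 1.05 = 60 degrees; 1.57 = upright; travel 0 to 1.75. Starts at 0.25 to 0.65. The friction hinge stays where it is left; raising it takes 3 to 7 N at the lug, square to the screen.
- order_screen_lug (a point): Centre of the large screen's grab lug: a grey disc, diameter 24, width 20 mm, at mid upper edge. Its flat faces look along the hinge line: pinch it from above across the 20 mm; it turns between the fingers as the screen swings. It is 180 mm from the hinge line, 36 mm beyond the edge of the screen (black slab 200 wide, 138 high, 12 mm thick). Site x: hinge to lug; y: hinge line; z: out of the face.
- order_screen_hinge (a point): Middle of the large screen's hinge line, on its fixed aluminium stand, 45 mm above the counter. z is up, y along the hinge line, x level, the way the screen points when flat (away from the robot, turned up to 0.22 rad either way). At tilt t the lug is 180 mm * cos t along x and 180 mm * sin t above this point.
- guest_screen_lug (a point): Centre of the lug of the small customer screen (black slab 110 mm wide, 78 mm high; lug 18 mm in diameter, 14 mm wide, 110 mm from its hinge). It stands on its own fixed stand to the left or right of the large screen, at any tilt, and must stay as it is.

How it is judged:
By the outcome, as a careful person would: the job done as asked, in the order asked, and still so for the second after the job is handed in, with the robot touching nothing.
It also fails if it takes over 32 s, if anything falls off the work surface, if the arm or the gripper's body presses on something with over 40 N, if the wrist force passes 120 N, or if a joint passes its speed limit or range.

## Robot

A 7-joint arm with a two-finger parallel gripper is mounted at the origin on the work surface. World frame = base frame: x ahead of the robot, y to its left, z up, the work surface at z = 0. Lengths are in m, angles in rad, forces in N, time in s.
With the tool pointing down it reaches from about 0.4 to 0.875 m from the base axis. Payload 19.3 kg.
Tool frame: the origin (TCP) lies between the finger pads; the fingertips stand 8 mm ahead of it and the grasp point (between the pads) lies 11 mm behind it (bot.tip_extent is the x of the fingertips in the tool frame, in m); x points along the fingers, y is the direction in which the jaws open and shut, and the axes are right-handed (so a half turn about x gives the same grasp; the last joint's range is limited). The gripper opens to 85 mm and grips with 20 to 120 N. Pads are 22 mm wide; open, the fingers measure 114 mm over their backs; the gripper's body (76 mm by 85 mm) begins 54 mm behind the grasp point. The pads swing forward as they close: fully open they stand 13 mm farther back than shut.
Start: joints at [1.23, 0.521, -0.036, 1.599, 0.021, 1.021, -0.113], TCP at [0.167, -0.602, 0.239] pointing down, gripper open.
Joint ranges: [-2.91, 2.91], [-0.3, 2.13], [-1.5, 1.42], [0.17, 2.43], [-1.26, 4.41], [0.16, 1.93], [-2.52, 2.52]. Speed limits (rad/s): [1.89, 1.89, 2.39, 2.39, 3.01, 3.01, 3.01].

## Interface

Orientations are given as [roll, pitch, yaw] about the fixed x, y, z axes, in that order (R = Rz(yaw) Ry(pitch) Rx(roll)).
In Python, from workcell import telemetry, grab_frame, job, cut_out, pinpoint, bot gives the robot as it stands.
- The arm moves only by the tool send_rows, never from a script. Its argument "rows" is a list of rows, each an object of numbers: "dx", "dy", "dz": the shift along the tool's x, y, z in cm; "rx", "ry", "rz": the turn, a rotation vector about the tool's x, y, z in units of 10 degrees (1.0 is 10 degrees); "fingers": the closure, from -1 (fully open) to 1 (shut). In form: [{"dx": .., "dy": .., "dz": .., "rx": .., "ry": .., "rz": .., "fingers": ..}, ...]. A call has exactly 8 rows; each row is the pose to reach, as a shift and turn from the pose commanded when the call began, along the tool's axes at that moment; what a row does not reach only later rows make up. A row lasts 1/8 s, in which the tool goes at most 62.5 mm and 10.7 degrees, less where a joint would pass 70% of its speed; a pose out of reach is approached as far as the arm can. A call with a gripper value outside its range is refused whole. The fingers move at their own pace and stop on an object; "squeeze" is the grip in N (left out, the last holds). Time passes only in rows, so rows that repeat a pose let the fingers close, or fill a call up. It gives the time, the measured TCP pose, the force and the opening at its end, in the units of the state.
- telemetry.observe(): the state, without advancing time (a new reading comes with each control period).
- grab_frame(name): name is "scene" or "side" or "wrist"; returns a dict with "pixels" (400x640x3 uint8, blue, green, red), "fx", "fy", "cx", "cy" (pixels), "R" (3x3) and "t" (3): a world point X has camera coordinates R X + t. Camera axes: x right, y down, z forward; pixel columns grow to the right and rows downward; lengths in m; the calibration is good to about 2 mm. The wrist camera is an equidistant fisheye: a pixel r from the principal point sees the ray r / f radians off the axis. A picture is of the moment at which its call begins. There is no depth.
- job.job_done(): hands the job in, once; it reports no verdict.
Trained networks look in a picture, given as the dict that the camera call returned (one of the last four; its "shot" number tells which), for a name from the list of things; names that differ only in an ending like _2 or _b are one class to them, and where a whole thing is asked for, a point or a joint stands for the part that bears it (a point fixed in the world has none). Each returns a list of dicts, best first, with "conf" (0 to 1); they miss things now and then, are a little off and sometimes report something else, mostly with a low value. They report only what shows in the picture. A call takes as long as a camera call.
- cut_out(picture, label): "pixels" (400x640 bool, what is visible of it) and "centre" ([column, row] in pixels, amid what is visible of it).
- pinpoint(picture, label): "centre" ([column, row] in pixels: a listed point, or the origin of a listed thing).
The state is a dict: "clock": time; "qpos": joint angles; "qd": joint speeds; "joint_efforts": joint torques, N m; "position": TCP position; "tool_rot": TCP orientation; "force": force on the tool from outside, world axes, zero at the start; "moment": the same for the moment, N m; "grip_width": finger opening in m.
Only numpy, scipy, OpenCV 4.12 (cv2) and the standard library are available. Lean on these libraries where they do the work, as an engineer would, in place of code of your own. Each camera call takes 0.05 s, during which the arm holds its last target.

## Working session

There is one attempt and no reset: what is moved stays moved. The work goes in short steps, Python scripts to look and compute and a tool call to move; the robot and the scene stay as the last step left them, time stands still between calls to the robot, and variables do not carry over. Pictures are saved under pics/ and viewed, and the job is handed in when it is done.

Besides the shell and the picture viewer there is one more tool, called after "Emit:" by a JSON object that holds its "name" and its "arguments". send_rows: Moves the arm, as the interface text tells. Its arguments: {"type":"object","properties":{"rows":{"type":"array","items":{"type":"object","properties":{"dx":{"type":"number"},"dy":{"type":"number"},"dz":{"type":"number"},"rx":{"type":"number"},"ry":{"type":"number"},"rz":{"type":"number"},"fingers":{"type":"number"}}}},"squeeze":{"type":"number"}},"required":["rows"]}

```bash
mkdir -p pics; ls
cat > h.py <<'E'
import numpy as np, cv2
from workcell import telemetry, grab_frame, job, cut_out, pinpoint, bot
from scipy.spatial.transform import Rotation as Ro
def tri(obs):
    # obs: list of (frame,[u,v]) pinhole
    A=[];b=[]
    for f,(u,v) in obs:
        d=np.array([(u-f['cx'])/f['fx'],(v-f['cy'])/f['fy'],1.])
        R=np.array(f['R']);t=np.array(f['t']);c=-R.T@t;d=R.T@d;d/=np.linalg.norm(d)
        P=np.eye(3)-np.outer(d,d);A.append(P);b.append(P@c)
    X=np.linalg.lstsq(np.vstack(A),np.hstack(b),rcond=None)[0]
    return X,[np.linalg.norm(A[i]@X-b[i]) for i in range(len(A))]
def proj(f,X):
    p=np.array(f['R'])@X+np.array(f['t']);return [f['fx']*p[0]/p[2]+f['cx'],f['fy']*p[1]/p[2]+f['cy']]
E
python3 - <<'E'
from h import *
a=grab_frame('scene');b=grab_frame('side')
cv2.imwrite('pics/a.png',a['pixels']);cv2.imwrite('pics/b.png',b['pixels'])
for n in ['order_screen_lug','order_screen_hinge','guest_screen_lug']:
    pa=pinpoint(a,n);pb=pinpoint(b,n);print(n,pa,pb)
    for i in pa[:2]:
        for j in pb[:2]: print(tri([(a,i['centre']),(b,j['centre'])]))
s=telemetry.observe();print(s, bot.tip_extent)
E
```

```text
pics
order_screen_lug [{'centre': [222.7, 154.1], 'conf': 0.73}] [{'centre': [342.0, 137.1], 'conf': 0.93}]
(array([ 0.62161057, -0.1537824 ,  0.11923709]), [np.float64(0.0008641926467420449), np.float64(0.0008641926467422398)])
order_screen_hinge [{'centre': [291.7, 145.7], 'conf': 0.6}] [{'centre': [414.5, 204.4], 'conf': 0.92}]
(array([ 0.46436303, -0.16785801,  0.03745152]), [np.float64(0.0025669752291241125), np.float64(0.0025669752291240643)])
guest_screen_lug [{'centre': [362.6, 256.9], 'conf': 0.77}] [{'centre': [248.2, 257.8], 'conf': 0.62}]
(array([0.51712238, 0.16032042, 0.11216054]), [np.float64(4.570498391429551e-05), np.float64(4.570498391440315e-05)])
{'clock': 0.4, 'qpos': array([ 1.22979128,  0.52149098, -0.0363015 ,  1.59956793,  0.02118281,
        1.02111135, -0.11282727]), 'qd': array([-4.82086356e-04, -1.99418567e-03,  1.94784223e-03, -1.72443996e-03,
        2.71006913e-04, -8.76486974e-05, -4.56391988e-04]), 'joint_efforts': array([-1.78716222e-03, -9.26049328e+01,  1.97592504e+00, -3.69896472e+01,
        1.77526474e-02,  3.38773039e-03,  3.02187289e-05]), 'position': array([ 0.16715461, -0.60217452,  0.23920968]), 'tool_rot': array([-1.56963326,  1.57060236,  1.8426878 ]), 'force': array([ 0.02799188, -0.08211431,  0.6908896 ]), 'moment': array([-0.01456019,  0.03235418, -0.02188762]), 'grip_width': 0.0859339446883492} 0.008
```

View pics/a.png

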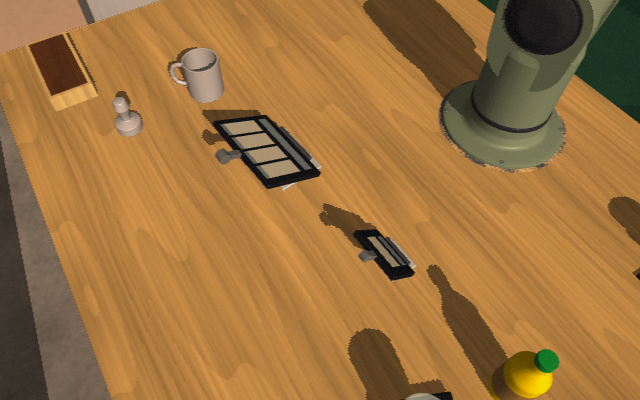

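View pics/b.png

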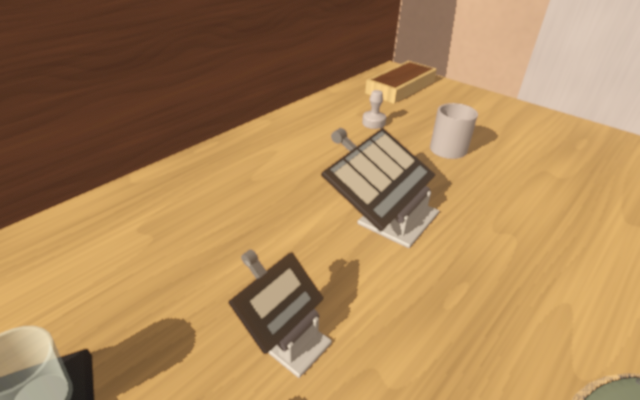

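```bash
cat >> h.py <<'E'
from scipy.optimize import least_squares
def fit(obsL,obsH,x0=(0.464,-0.168,0.09,0.45)):
    def pts(p):
        h=np.array([p[0],p[1],.045]);return h,h+.18*np.array([np.cos(p[3])*np.cos(p[2]),np.cos(p[3])*np.sin(p[2]),np.sin(p[3])])
    def r(p):
        h,l=pts(p);o=[]
        for f,c in obsL:o+=list(np.array(proj(f,l))-c)
        for f,c in obsH:o+=list(np.array(proj(f,h))-c)
        return o
    s=least_squares(r,x0,loss='soft_l1');return s.x,pts(s.x)[1],np.round(r(s.x),1)
E
python3 - <<'E'
from h import *
L=[];H=[]
for n in ['scene','side']:
    f=grab_frame(n)
    for k,o in (('order_screen_lug',L),('order_screen_hinge',H)):
        for i in pinpoint(f,k)[:1]: o.append((f,np.array(i['centre'])));print(n,k,i)
x,l,r=fit(L,H);print(x,l,r)
s=telemetry.observe();R0=Ro.from_euler('xyz',s['tool_rot'])
print(R0.as_matrix().round(3))
yaw=x[2]
for sg in (1,-1):
    y=sg*np.array([-np.sin(yaw),np.cos(yaw),0]);xx=np.array([0,0,-1.]);z=np.cross(xx,y)
    T=np.array([xx,y,z]).T;print(sg,np.degrees((R0.inv()*Ro.from_matrix(T)).as_rotvec())/10)
# mug top/bottom approx on plane
print('d tool cm',R0.inv().apply(l+[0,0,.12]-s['position'])*100)
E
```

```text
scene order_screen_lug {'centre': [224.0, 155.5], 'conf': 0.63}
scene order_screen_hinge {'centre': [361.7, 255.9], 'conf': 0.4}
side order_screen_lug {'centre': [340.5, 137.3], 'conf': 0.88}
side order_screen_hinge {'centre': [415.4, 204.2], 'conf': 0.89}
[ 0.45668018 -0.14953227  0.00300179  0.42958726] [ 0.62032424 -0.14904105  0.11996921] [   0.4    0.2    0.8    0.3  -62.7 -109.5   -3.1    4.4]
[[-0.     0.267 -0.964]
 [-0.    -0.964 -0.267]
 [-1.     0.     0.   ]]
1 [-1.64656684e+01  6.60080703e-04  2.11226859e-04]
-1 [ 1.53433157e+00  1.46122179e-04 -4.56629573e-04]
d tool cm [ -0.07005207 -31.54718407 -55.7865468 ]
```

Run:
```python
from h import *
fs={n:grab_frame(n) for n in ['scene','side']}
for n in fs:
    p=fs[n]['pixels'];c=p[95:210,195:335] if n=='scene' else p[115:250,310:450]
    m=cut_out(fs[n],'order_screen_lug')
    cc=[]
    if m:
        mm=m[0]['pixels'].astype('uint8');q=max(cv2.findContours(mm,0,1)[0],key=cv2.contourArea);print(n,m[0]['conf'],mm.sum(),cv2.minAreaRect(q),cv2.approxPolyDP(cv2.convexHull(q),4,True).reshape(-1,2).tolist())
    cv2.imwrite(f'pics/c_{n}.png',cv2.resize(c,None,fx=4,fy=4,interpolation=cv2.INTER_CUBIC))
obs={'scene':{'L':(223.3,154.8),'H':(291.7,145.7),'C':[(214,121),(266,115),(321,172),(268,187)]},
'side':{'L':(341.2,137.2),'H':(415,204.3),'C':[(382,130),(435,175),(378,228),(322,175)]}}
# corners order: far-right, near-right, near-left, far-left
def pts(p):
    h=np.array([p[0],p[1],.045]);c,s=np.cos(p[2]),np.sin(p[2])
    ex=np.array([np.cos(p[3])*c,np.cos(p[3])*s,np.sin(p[3])]);ey=np.array([-s,c,0]);ez=np.cross(ex,ey)
    return h,h+.18*ex,[h+a*ex+b*ey+p[4]*ez for a,b in((.144,-.1),(.006,-.1),(.006,.1),(.144,.1))]
def r(p):
    h,l,C=pts(p);o=[]
    for n in fs:
        o+=list(np.array(proj(fs[n],l))-obs[n]['L'])
        o+=list((np.array(proj(fs[n],h))-obs[n]['H'])*.3)
        for a,b in zip(C,obs[n]['C']):o+=list(np.array(proj(fs[n],a))-b)
    return o
s=least_squares(r,(0.464,-0.168,0.09,0.45,.006),loss='soft_l1');print(s.x,pts(s.x)[1]);print(np.round(r(s.x),1))
```

```text
scene 0.93 4516 ((258.7500305175781, 154.75001525878906), (112.42997741699219, 66.46803283691406), 45.0) [[212, 122], [265, 115], [319, 174], [266, 188], [218, 161]]
side 0.95 6443 ((370.2904052734375, 167.82589721679688), (103.56616973876953, 79.31494140625), 43.53120422363281) [[339, 128], [384, 128], [434, 174], [382, 230], [322, 175], [331, 134]]
[ 0.46014534 -0.16341754  0.0891404   0.43620249  0.00048196] [ 0.62264287 -0.14889395  0.12105011]
[-0.   1.1  0.8 -0.9 -1.4  1.  -0.1  0.1 -0.1  1.3 -0.2 -0.3 -0.9 -0.6
 -0.1 -0.   0.7 -1.   1.5  1.4  5.7  3.8 -0.2 -1.2]
```

View pics/c_scene.png

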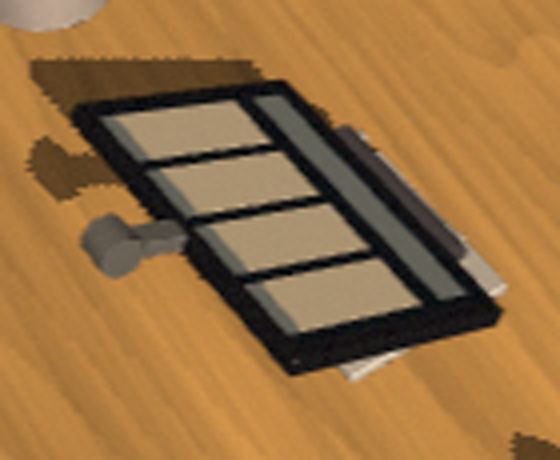

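View pics/c_side.png

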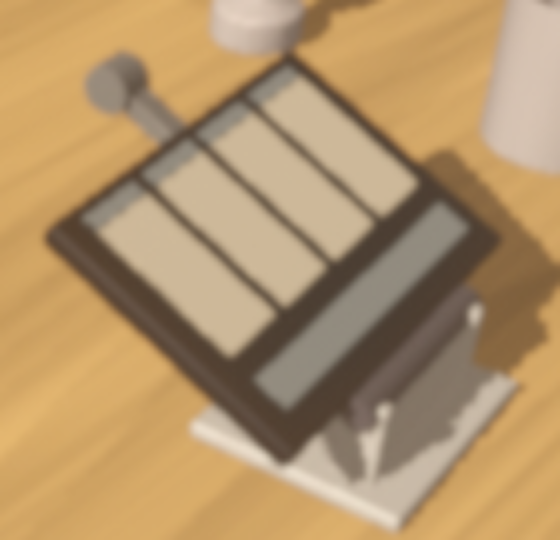

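Emit:
{"name": "send_rows", "arguments": {"rows": [{"dy":-3.1,"dz":-5.4,"rx":0.2,"fingers":-0.2},{"dy":-6.2,"dz":-10.8,"rx":0.4,"fingers":-0.2},{"dy":-9.3,"dz":-16.2,"rx":0.5,"fingers":-0.2},{"dy":-12.4,"dz":-21.6,"rx":0.6,"fingers":-0.2},{"dy":-15.5,"dz":-27.0,"rx":0.7,"fingers":-0.2},{"dy":-18.6,"dz":-32.4,"rx":0.8,"fingers":-0.2},{"dy":-21.7,"dz":-37.8,"rx":0.9,"fingers":-0.2},{"dy":-24.8,"dz":-43.2,"rx":1.03,"fingers":-0.2}], "squeeze": 40}}

```text
invalid input at $.rows[0]: expected keys dx, dy, dz, rx, ry, rz, fingers
```

```bash
cat >> h.py <<'E'
def to(X,yaw):
    s=telemetry.observe();R0=Ro.from_euler('xyz',s['tool_rot'])
    y=-np.array([-np.sin(yaw),np.cos(yaw),0]);xx=np.array([0,0,-1.]);T=Ro.from_matrix(np.array([xx,y,np.cross(xx,y)]).T)
    print('pos',s['position'].round(4),'t',s['clock'],'grip',s['grip_width'],'F',s['force'].round(2))
    print('need cm',(R0.inv().apply(np.array(X)-s['position'])*100).round(2),'rot',(np.degrees((R0.inv()*T).as_rotvec())/10).round(3))
E
python3 -c "
from h import *
to([.622,-.150,.2],.09)"
```

```text
pos [ 0.1672 -0.6022  0.2393] t 0.9 grip 0.08560396260979579 F [0.67 0.16 0.74]
need cm [  3.93 -31.41 -55.92] rot [1.036 0.    0.   ]
```

Emit:
{"name": "send_rows", "arguments": {"rows": [{"dx":0,"dy":-3.1,"dz":-5.4,"rx":0.2,"ry":0,"rz":0,"fingers":-0.2},{"dx":0,"dy":-6.2,"dz":-10.8,"rx":0.4,"ry":0,"rz":0,"fingers":-0.2},{"dx":0,"dy":-9.3,"dz":-16.2,"rx":0.5,"ry":0,"rz":0,"fingers":-0.2},{"dx":0,"dy":-12.4,"dz":-21.6,"rx":0.6,"ry":0,"rz":0,"fingers":-0.2},{"dx":0,"dy":-15.5,"dz":-27.0,"rx":0.7,"ry":0,"rz":0,"fingers":-0.2},{"dx":0,"dy":-18.6,"dz":-32.4,"rx":0.8,"ry":0,"rz":0,"fingers":-0.2},{"dx":0,"dy":-21.7,"dz":-37.8,"rx":0.9,"ry":0,"rz":0,"fingers":-0.2},{"dx":0,"dy":-24.8,"dz":-43.2,"rx":1.03,"ry":0,"rz":0,"fingers":-0.2}], "squeeze": 40}}

```text
clock: 1.9
position: [0.5184, -0.2462, 0.2396]
tool_rot: [2.502, 1.57, -0.549]
force: [0.3, -0.7, 0.4]
grip_width: 0.0512
```

```bash
python3 -c "
from h import *
to([.622,-.150,.2],.09)"
```

```text
pos [ 0.5184 -0.2462  0.2396] t 1.9 grip 0.05122068085195327 F [ 0.29 -0.73  0.44]
need cm [  3.96  -8.65 -11.18] rot [ 0.    -0.003 -0.002]
```

Emit:
{"name": "send_rows", "arguments": {"rows": [{"dx":1,"dy":-2.5,"dz":-3.2,"rx":0,"ry":0,"rz":0,"fingers":-0.2},{"dx":2,"dy":-5,"dz":-6.4,"rx":0,"ry":0,"rz":0,"fingers":-0.2},{"dx":3,"dy":-7,"dz":-9.2,"rx":0,"ry":0,"rz":0,"fingers":-0.2},{"dx":4,"dy":-8.6,"dz":-11.2,"rx":0,"ry":0,"rz":0,"fingers":-0.2},{"dx":4,"dy":-8.6,"dz":-11.2,"rx":0,"ry":0,"rz":0,"fingers":-0.2},{"dx":4,"dy":-8.6,"dz":-11.2,"rx":0,"ry":0,"rz":0,"fingers":-0.2},{"dx":4,"dy":-8.6,"dz":-11.2,"rx":0,"ry":0,"rz":0,"fingers":-0.2},{"dx":4,"dy":-8.6,"dz":-11.2,"rx":0,"ry":0,"rz":0,"fingers":-0.2}]}}

```text
clock: 2.9
position: [0.6206, -0.1526, 0.1997]
tool_rot: [2.471, 1.57, -0.581]
force: [0.8, -0.4, -0.5]
grip_width: 0.051
```

```bash
python3 -c "
from h import *
to([.622,-.150,.12],.09)
f=grab_frame('wrist');cv2.imwrite('pics/w1.png',f['pixels'])
s=grab_frame('side');cv2.imwrite('pics/s1.png',s['pixels'][50:250,220:540])
print(f['fx'],f['cx'],f['cy'],f['R'],f['t'])
def rp(X):
    p=np.array(f['R'])@X+np.array(f['t']);th=np.arctan2(np.hypot(p[0],p[1]),p[2]);a=p[:2]/np.hypot(p[0],p[1])*th*f['fx'];return a+[f['cx'],f['cy']]
print(pinpoint(f,'order_screen_lug'),pinpoint(f,'order_screen_hinge'),rp(np.array([.622,-.15,.121])),rp(np.array([.460,-.164,.045])))
p0=telemetry.observe()['position'];print('tcp',rp(p0),rp(p0-[0,0,.07]))
"
```

```text
pos [ 0.6206 -0.1526  0.1997] t 2.9 grip 0.05100522140087219 F [ 0.75 -0.37 -0.52]
need cm [ 7.97 -0.25 -0.16] rot [ 0.    -0.002 -0.002]
309.70691628693146 320.61962060331973 203.26721332600525 [[ 9.07619485e-02 -9.95872488e-01  5.05711335e-04]
 [-9.50479711e-01 -8.64733484e-02  2.98514118e-01]
 [-2.97238267e-01 -2.75743913e-02 -9.54405085e-01]] [-0.20814359  0.54849642  0.52171527]
[{'centre': [311.7, 208.6], 'conf': 0.86}] [{'centre': [317.0, 320.6], 'conf': 0.79}] [317.53346223 212.04025883] [318.02965161 321.31538066]
tcp [320.08949541 266.24977316] [320.19690462 217.82870768]
```

View pics/w1.png

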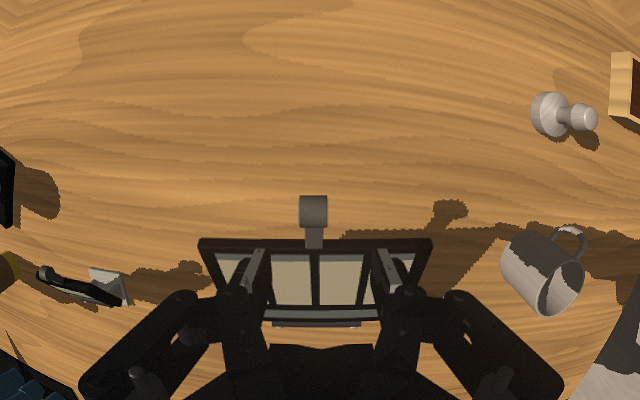

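Emit:
{"name": "send_rows", "arguments": {"rows": [{"dx":1.5,"dy":-0.55,"dz":-0.2,"rx":0,"ry":0,"rz":0,"fingers":-0.2},{"dx":3,"dy":-0.55,"dz":-0.2,"rx":0,"ry":0,"rz":0,"fingers":-0.2},{"dx":4.5,"dy":-0.55,"dz":-0.2,"rx":0,"ry":0,"rz":0,"fingers":-0.2},{"dx":6,"dy":-0.55,"dz":-0.2,"rx":0,"ry":0,"rz":0,"fingers":-0.2},{"dx":7.5,"dy":-0.55,"dz":-0.2,"rx":0,"ry":0,"rz":0,"fingers":-0.2},{"dx":9,"dy":-0.55,"dz":-0.2,"rx":0,"ry":0,"rz":0,"fingers":-0.2},{"dx":9,"dy":-0.55,"dz":-0.2,"rx":0,"ry":0,"rz":0,"fingers":-0.2},{"dx":9,"dy":-0.55,"dz":-0.2,"rx":0,"ry":0,"rz":0,"fingers":-0.2}]}}

```text
clock: 4.1
position: [0.6225, -0.1463, 0.1096]
tool_rot: [2.935, 1.57, -0.115]
force: [0.1, 0.3, -0.6]
grip_width: 0.0519
```

```bash
python3 -c "
from h import *
to([.622,-.147,.11],.09)
f=grab_frame('wrist');cv2.imwrite('pics/w2.png',cv2.resize(f['pixels'][180:340,200:440],None,fx=3,fy=3))
s=grab_frame('side');cv2.imwrite('pics/s2.png',cv2.resize(s['pixels'][60:230,240:460],None,fx=3,fy=3))
"
```

```text
pos [ 0.6225 -0.1463  0.1096] t 4.1 grip 0.051908261573305935 F [ 0.13  0.3  -0.64]
need cm [-0.04  0.07  0.06] rot [ 0.006 -0.003 -0.001]
```

View pics/w2.png

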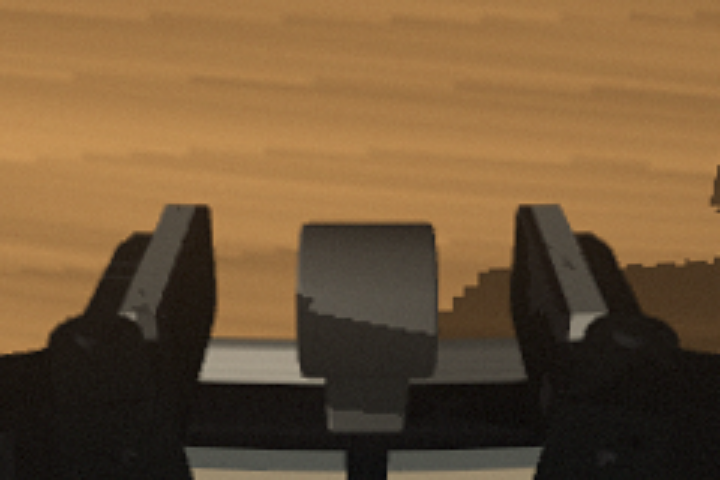

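View pics/s2.png

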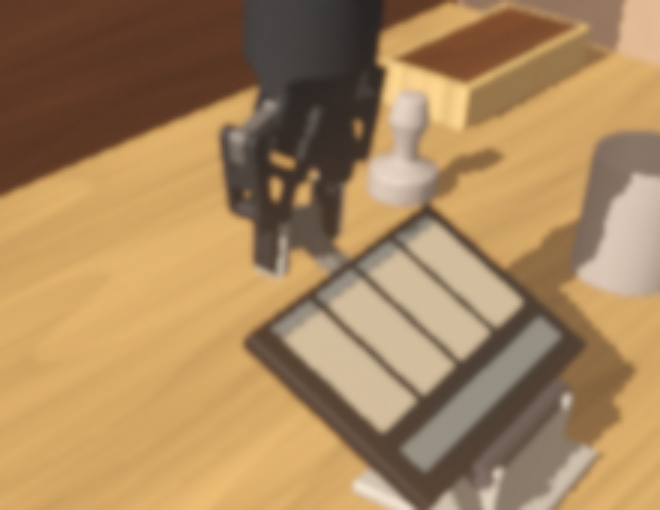

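Emit:
{"name": "send_rows", "arguments": {"rows": [{"dx":0,"dy":0.1,"dz":0,"rx":0,"ry":0,"rz":0,"fingers":0.2},{"dx":0,"dy":0.1,"dz":0,"rx":0,"ry":0,"rz":0,"fingers":0.4},{"dx":0,"dy":0.1,"dz":0,"rx":0,"ry":0,"rz":0,"fingers":0.6},{"dx":0,"dy":0.1,"dz":0,"rx":0,"ry":0,"rz":0,"fingers":1},{"dx":0,"dy":0.1,"dz":0,"rx":0,"ry":0,"rz":0,"fingers":1},{"dx":0,"dy":0.1,"dz":0,"rx":0,"ry":0,"rz":0,"fingers":1},{"dx":0,"dy":0.1,"dz":0,"rx":0,"ry":0,"rz":0,"fingers":1},{"dx":0,"dy":0.1,"dz":0,"rx":0,"ry":0,"rz":0,"fingers":1}], "squeeze": 40}}

```text
clock: 5.2
position: [0.6225, -0.147, 0.1093]
tool_rot: [-2.25, 1.57, 0.983]
force: [1.0, 4.9, 3.7]
grip_width: 0.0192
```

```bash
python3 -c "
from h import *
to([.622,-.147,.11],.09)
p=telemetry.observe()['position']
h=np.array([.460,-.1634,.045]);yaw=.089
e=np.array([np.cos(yaw),np.sin(yaw),0])
L=p+[0,0,.011];d=L-h;t0=np.arctan2(d[2],d@e);print('t0',t0,'r',np.linalg.norm(d),'y',d[1]*e[0]-d[0]*e[1])
t0=np.arcsin((L[2]-.045)/.18);print(t0)
for t in np.linspace(t0,1.05,9): print(round(t,3),'dx %.2f dz %.2f'%(-18*(np.sin(t)-np.sin(t0)),-18*(np.cos(t)-np.cos(t0))))
f=grab_frame('wrist');cv2.imwrite('pics/w3.png',cv2.resize(f['pixels'][180:340,200:440],None,fx=3,fy=3))
"
```

```text
pos [ 0.6225 -0.147   0.1093] t 5.2 grip 0.019179833896223582 F [1.03 4.94 3.74]
need cm [-0.07 -0.    0.05] rot [ 0.007 -0.001  0.001]
t0 0.43210468448156925 r 0.179868388687624 y 0.0019160018306688693
0.4317413725828386
0.432 dx -0.00 dz -0.00
0.509 dx -1.24 dz 0.63
0.586 dx -2.43 dz 1.35
0.664 dx -3.55 dz 2.17
0.741 dx -4.62 dz 3.07
0.818 dx -5.61 dz 4.04
0.895 dx -6.52 dz 5.10
0.973 dx -7.34 dz 6.21
1.05 dx -8.08 dz 7.39
```

View pics/w3.png

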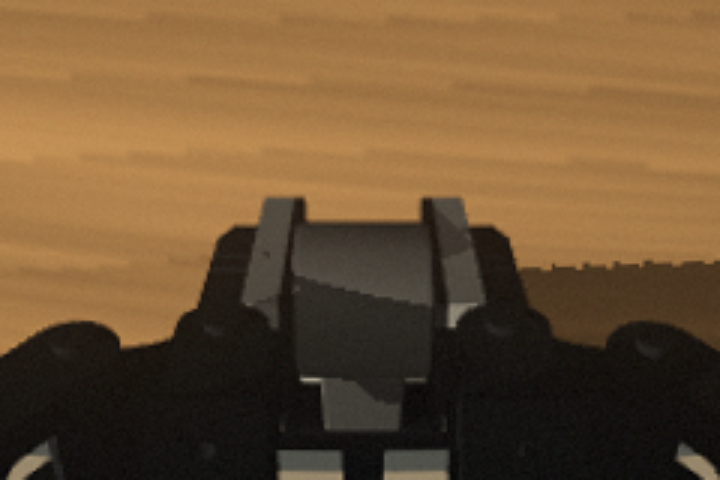

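Emit:
{"name": "send_rows", "arguments": {"rows": [{"dx":-0.6,"dy":0.1,"dz":0.3,"rx":0,"ry":0,"rz":0,"fingers":1},{"dx":-1.25,"dy":0.1,"dz":0.63,"rx":0,"ry":0,"rz":0,"fingers":1},{"dx":-1.85,"dy":0.1,"dz":0.98,"rx":0,"ry":0,"rz":0,"fingers":1},{"dx":-2.43,"dy":0.1,"dz":1.35,"rx":0,"ry":0,"rz":0,"fingers":1},{"dx":-3.0,"dy":0.1,"dz":1.75,"rx":0,"ry":0,"rz":0,"fingers":1},{"dx":-3.55,"dy":0.1,"dz":2.17,"rx":0,"ry":0,"rz":0,"fingers":1},{"dx":-4.1,"dy":0.1,"dz":2.6,"rx":0,"ry":0,"rz":0,"fingers":1},{"dx":-4.6,"dy":0.1,"dz":3.07,"rx":0,"ry":0,"rz":0,"fingers":1}]}}

```text
clock: 6.25
position: [0.5913, -0.1499, 0.1545]
tool_rot: [-0.868, 1.569, 2.365]
force: [1.1, 7.8, -7.6]
grip_width: 0.0195
```

```bash
cat >> h.py <<'E'
def arc():
    p=telemetry.observe()['position'];h=np.array([.460,-.1634,.045]);yaw=.089
    e=np.array([np.cos(yaw),np.sin(yaw),0]);L=p+[0,0,.011];d=L-h;print('arc t',np.arctan2(d[2],d@e),'r',np.linalg.norm(d),'y',d[1]*e[0]-d[0]*e[1],'asin',np.arcsin(d[2]/.18))
E
python3 -c "
from h import *
h=[.460,-.1634,.045];t=1.047
to([h[0]+.18*np.cos(t)*np.cos(.089),h[1]+.18*np.cos(t)*np.sin(.089),h[2]+.18*np.sin(t)-.011],.09)
arc()
L=[]
for n in ['scene','side','wrist']:
    f=grab_frame(n)
    cv2.imwrite('pics/d_%s.png'%n,f['pixels'])
"
```

```text
pos [ 0.5913 -0.1499  0.1545] t 6.25 grip 0.0194710607539122 F [ 1.13  7.82 -7.58]
need cm [-3.53  0.16  4.2 ] rot [0.011 0.008 0.009]
arc t 0.7398669209075046 r 0.17875610766351727 y 0.0017908206682316456 asin 0.7335314739529386
```

View pics/d_side.png

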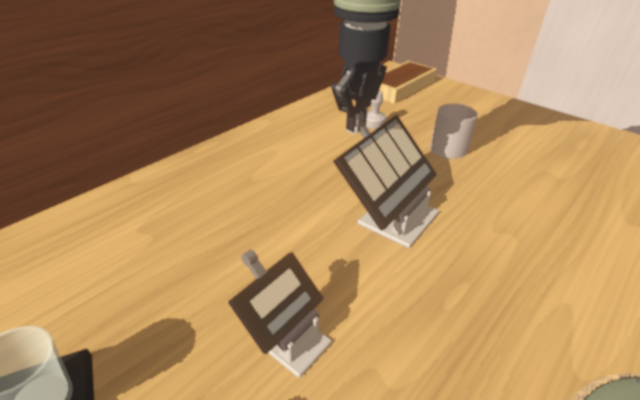

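View pics/d_wrist.png

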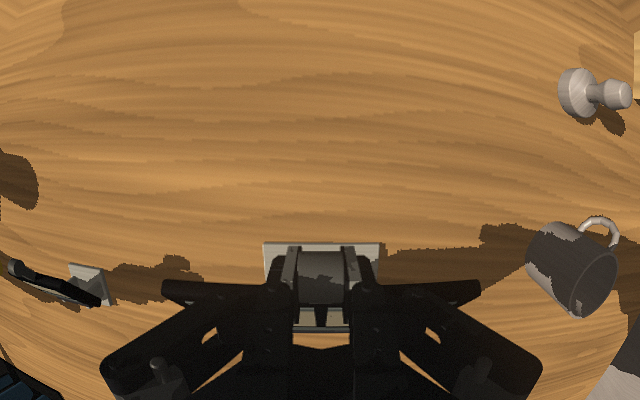

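Emit:
{"name": "send_rows", "arguments": {"rows": [{"dx":-0.6,"dy":0,"dz":0.6,"rx":0,"ry":0,"rz":0,"fingers":1},{"dx":-1.15,"dy":0,"dz":1.2,"rx":0,"ry":0,"rz":0,"fingers":1},{"dx":-1.65,"dy":0,"dz":1.8,"rx":0,"ry":0,"rz":0,"fingers":1},{"dx":-2.15,"dy":0,"dz":2.4,"rx":0,"ry":0,"rz":0,"fingers":1},{"dx":-2.6,"dy":0,"dz":3.0,"rx":0,"ry":0,"rz":0,"fingers":1},{"dx":-3.05,"dy":0,"dz":3.6,"rx":0,"ry":0,"rz":0,"fingers":1},{"dx":-3.5,"dy":0,"dz":4.25,"rx":0,"ry":0,"rz":0,"fingers":1},{"dx":-3.5,"dy":0,"dz":4.25,"rx":0,"ry":0,"rz":0,"fingers":1}]}}

```text
clock: 7.4
position: [0.5477, -0.1539, 0.1892]
tool_rot: [-0.471, 1.566, 2.762]
force: [-6.3, 9.2, -6.7]
grip_width: 0.0194
```

```bash
python3 -c "
from h import *
h=[.460,-.1634,.045];t=1.047
to([h[0]+.18*np.cos(t)*np.cos(.089),h[1]+.18*np.cos(t)*np.sin(.089),h[2]+.18*np.sin(t)-.011],.09)
arc()
for n in ['scene','side']:
    f=grab_frame(n)
    c=f['pixels'][95:215,195:355] if n=='scene' else f['pixels'][90:250,310:470]
    cv2.imwrite('pics/e_%s.png'%n,cv2.resize(c,None,fx=3.7,fy=3.7,interpolation=cv2.INTER_CUBIC))
"
```

```text
pos [ 0.5477 -0.1539  0.1892] t 7.4 grip 0.019416863489534746 F [-6.31  9.16 -6.67]
need cm [-0.07  0.17 -0.18] rot [0.008 0.022 0.011]
arc t 1.0540174139679928 r 0.17854208201229693 y 0.0016530238234419578 asin 1.0398659106520807
```

View pics/e_side.png

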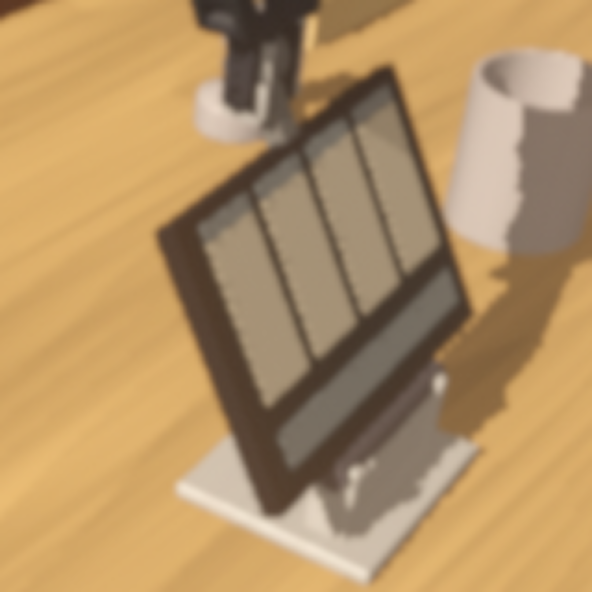

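View pics/e_scene.png

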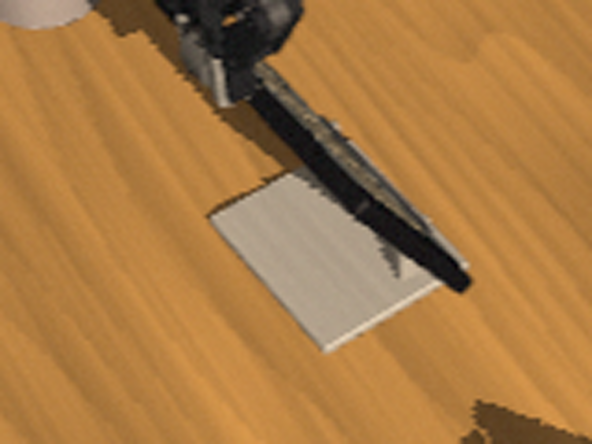

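Emit:
{"name": "send_rows", "arguments": {"rows": [{"dx":0,"dy":0,"dz":-0.05,"rx":0,"ry":0,"rz":0,"fingers":0.3},{"dx":0,"dy":0,"dz":-0.05,"rx":0,"ry":0,"rz":0,"fingers":-0.2},{"dx":0,"dy":0,"dz":-0.05,"rx":0,"ry":0,"rz":0,"fingers":-0.2},{"dx":0,"dy":0,"dz":-0.05,"rx":0,"ry":0,"rz":0,"fingers":-0.2},{"dx":-1.5,"dy":0,"dz":-0.05,"rx":0,"ry":0,"rz":0,"fingers":-0.2},{"dx":-3.5,"dy":0,"dz":-0.05,"rx":0,"ry":0,"rz":0,"fingers":-0.2},{"dx":-6,"dy":0,"dz":-0.05,"rx":0,"ry":0,"rz":0,"fingers":-0.2},{"dx":-8,"dy":0,"dz":-0.05,"rx":0,"ry":0,"rz":0,"fingers":-0.2}]}}

```text
clock: 8.5
position: [0.5503, -0.1549, 0.2724]
tool_rot: [2.863, 1.569, -0.187]
force: [-0.5, 0.1, -0.1]
grip_width: 0.0513
```

```bash
python3 -c "
from h import *
to([.55,-.15,.19],.09)
for n in ['scene','side','wrist']:
    f=grab_frame(n)
    print(n,pinpoint(f,'order_screen_lug'),pinpoint(f,'order_screen_hinge'))
    cv2.imwrite('pics/f0_%s.png'%n,f['pixels'])
    c=f['pixels'][95:215,195:355] if n=='scene' else f['pixels'][90:250,310:470]
    if n=='wrist': c=f['pixels'][160:360,180:460]
    cv2.imwrite('pics/f_%s.png'%n,cv2.resize(c,None,fx=3.7 if n!='wrist' else 2.8,fy=3.7 if n!='wrist' else 2.8,interpolation=cv2.INTER_CUBIC))
"
```

```text
pos [ 0.5503 -0.1549  0.2724] t 8.5 grip 0.051252835592379684 F [-0.48  0.07 -0.06]
need cm [ 8.24 -0.49 -0.  ] rot [ 0.006 -0.008 -0.002]
scene [{'centre': [250.5, 109.3], 'conf': 0.78}] [{'centre': [293.8, 142.1], 'conf': 0.83}]
side [{'centre': [383.2, 105.6], 'conf': 0.79}] [{'centre': [414.3, 203.4], 'conf': 0.77}]
wrist [{'centre': [315.4, 217.2], 'conf': 0.66}, {'centre': [321.5, 241.5], 'conf': 0.43}] [{'centre': [321.3, 243.1], 'conf': 0.68}]
```

View pics/f_side.png

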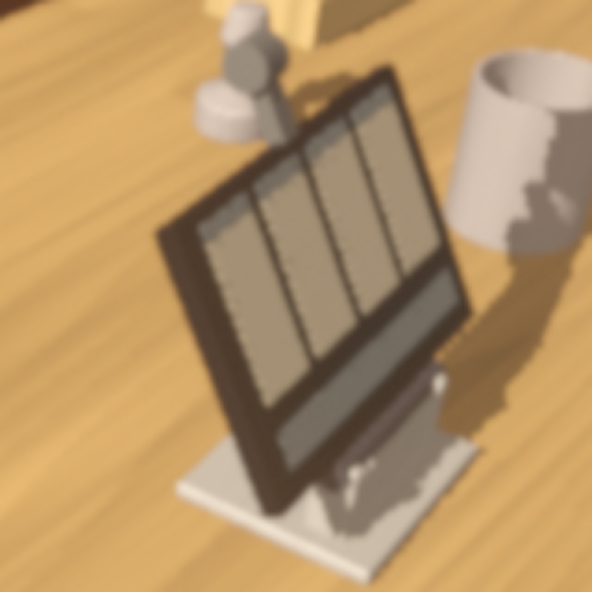

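View pics/f_scene.png

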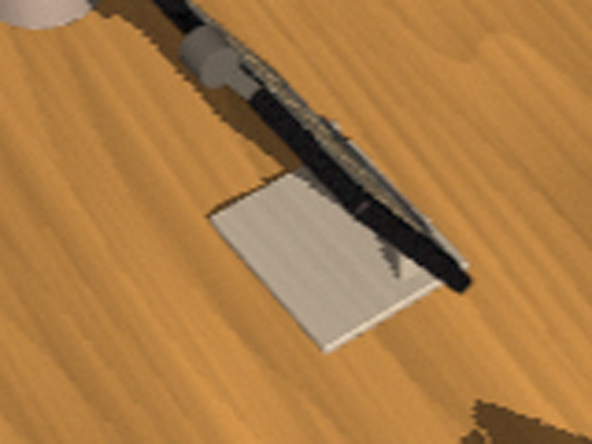

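View pics/f_wrist.png

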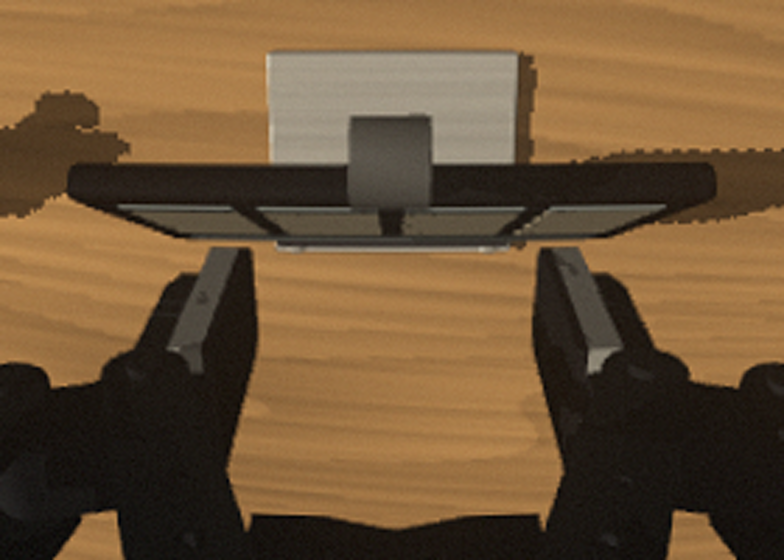

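```bash
python3 -c "
from h import *
F={n:grab_frame(n) for n in ['scene','side','wrist']}
def rp(f,X):
    p=np.array(f['R'])@X+np.array(f['t']);h=np.hypot(p[0],p[1]);return p[:2]/h*np.arctan2(h,p[2])*f['fx']+[f['cx'],f['cy']]
def lug(p,t): return np.array([p[0]+.18*np.cos(t)*np.cos(p[2]),p[1]+.18*np.cos(t)*np.sin(p[2]),.045+.18*np.sin(t)])
P=np.array([[.6225,-.147,.1093],[.5913,-.1499,.1545],[.5477,-.1539,.1892]])
def res(p,w=(1,1,1,1)):
    # x,y,yaw,t1,t3,t2, tcp offset(3)
    o=[]
    h=np.array([p[0],p[1],.045])
    for n,c,t in(('scene',(222.8,155.4),p[3]),('side',(339.8,136.3),p[3]),('scene',(251.3,109.7),p[4]),('side',(378.9,107.6),p[4])):
        o+=list((np.array(proj(F[n],lug(p,t)))-c)*w[0])
    for n,c in(('scene',(293,143.5)),('side',(414.7,204))): o+=list((np.array(proj(F[n],h))-c)*.4*w[1])
    o+=list((rp(F['wrist'],lug(p,p[4]))-[319.3,217.1])*w[2])
    for q,t in zip(P,(p[3],p[5],p[4])): o+=list((q+[p[6],p[7],p[8]]-lug(p,t))*1000*w[3])
    o+=list((np.array(p[6:9])-[0,0,.011])*1000*.3*max(w[3],.01))
    return o
for w in((1,1,1,1),(1,1,1,0),(1,0,1,1),(0.01,0.01,0.01,1),(1,1,0,1),(1,1,0,0),(1,0,0,0)):
    s=least_squares(res,[.46,-.163,.09,.44,1.05,.74,0,0,.011],args=(w,),loss='soft_l1');print(w,s.x.round(4));
    if w==(1,1,1,1):print(np.round(s.fun,1))
"
```

```text
(1, 1, 1, 1) [ 4.6170e-01 -1.6130e-01  8.4800e-02  4.3970e-01  1.0504e+00  7.4320e-01
  2.4000e-03 -2.0000e-04  1.2200e-02]
[ 0.1  1.1 -0.6  0.1  0.4  0.2  0.3 -0.7  0.5  0.1 -0.5  0.1  0.3  0.3
  0.8  0.3 -0.2 -0.1  0.  -0.1 -0.9 -0.3  0.2  0.7 -0.1  0.4]
(1, 1, 1, 0) [ 0.4612 -0.161   0.0806  0.4459  1.046   0.74    0.      0.      0.011 ]
(1, 0, 1, 1) [ 4.6170e-01 -1.6100e-01  8.1300e-02  4.3960e-01  1.0506e+00  7.4330e-01
  2.4000e-03 -3.0000e-04  1.2200e-02]
(0.01, 0.01, 0.01, 1) [ 0.4602 -0.162   0.092   0.4421  1.0608  0.7488  0.      0.      0.0128]
(1, 1, 0, 1) [ 4.615e-01 -1.624e-01  8.740e-02  4.391e-01  1.051e+00  7.431e-01
  2.100e-03 -9.000e-04  1.210e-02]
(1, 1, 0, 0) [ 0.4611 -0.1626  0.0863  0.4425  1.0409  0.74    0.      0.      0.011 ]
(1, 0, 0, 0) [ 0.4609 -0.1608  0.0721  0.4406  1.0417  0.74    0.      0.      0.011 ]
```

Emit:
{"name": "send_rows", "arguments": {"rows": [{"dx":-2,"dy":0,"dz":0,"rx":0,"ry":0,"rz":0,"fingers":-0.2},{"dx":-4,"dy":0,"dz":0,"rx":0,"ry":0,"rz":0,"fingers":-0.2},{"dx":-4,"dy":0,"dz":0,"rx":0,"ry":0,"rz":0,"fingers":-0.2},{"dx":-4,"dy":0,"dz":0,"rx":0,"ry":0,"rz":0,"fingers":-0.2},{"dx":-4,"dy":0,"dz":0,"rx":0,"ry":0,"rz":0,"fingers":-0.2},{"dx":-4,"dy":0,"dz":0,"rx":0,"ry":0,"rz":0,"fingers":-0.2},{"dx":-4,"dy":0,"dz":0,"rx":0,"ry":0,"rz":0,"fingers":-0.2},{"dx":-4,"dy":0,"dz":0,"rx":0,"ry":0,"rz":0,"fingers":-0.2}]}}

```text
clock: 10.1
position: [0.5501, -0.1548, 0.3102]
tool_rot: [-0.515, 1.571, 2.718]
force: [0.3, -0.7, 0.2]
grip_width: 0.0515
```

```bash
python3 -c "
from h import *
f=grab_frame('side');a=cv2.imread('pics/f0_side.png');b=cv2.imread('pics/b.png');g=f['pixels']
d=lambda u,v,r:np.abs(u.astype(int)-v)[r].mean()
R=(slice(100,250),slice(340,445));G=(slice(245,380),slice(225,335))
print('order vs after release',d(g,a,R),'guest vs start',d(g,b,G),'guest noise',d(g,a,G))
print(telemetry.observe()['clock'],telemetry.observe()['force'])
cv2.imwrite('pics/g.png',g);print(job.job_done())
"
```

```text
order vs after release 0.36772486772486773 guest vs start 1.7983164983164983 guest noise 0.4156228956228956
10.15 [-0.16264985  0.05357751 -0.85342529]
the job is handed in; nothing more can be done
None
```

View pics/g.png

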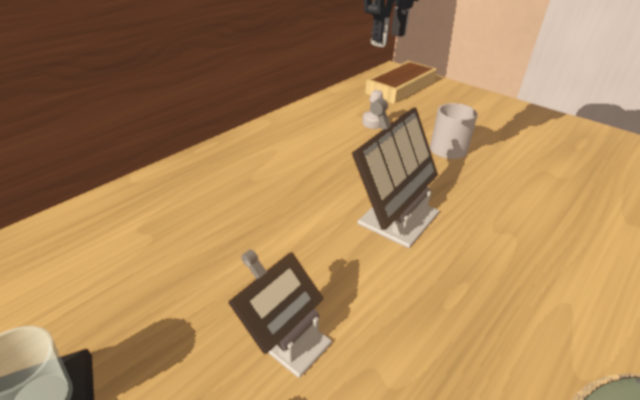

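The large order screen now leans at about 60° and holds there by itself. I pinched its lug, swung it up from about 25°, opened the fingers and backed straight up. The job was handed in at about 10 s of the 32 s allowed.

- **Angle:** the fit using the cameras and arm positions together gave 1.05 rad. Single sources disagreed slightly: cameras alone gave about 1.04 rad and the arm's path alone 1.06 rad, so the angle is uncertain by about 0.6°. One network reading of the lug in the side view was off by about 4 pixels after release, so I read that position from the picture instead.
- **Holding:** the side picture about 1.5 s after release matched the one taken just after it. The arm was clear, with wrist force near zero.
- **Small customer screen:** I never touched it, and it looks the same as at the start. That patch of the side picture did differ a little more from the start picture than between the two later ones (1.8 against 0.4 grey levels). I saw no movement and think it is a lighting or shadow change, but I did not check further.

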